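# Kit one refrigerator controller

## Robot

A 7-joint arm with a two-finger parallel gripper is mounted at the origin on the work surface. World frame = base frame: x ahead of the robot, y to its left, z up, the work surface at z = 0. Lengths are in m, angles in rad, forces in N, time in s.
With the tool pointing down it reaches from about 0.35 to 0.9 m from the base axis. Payload 19.9 kg.
Tool frame: the origin (TCP) lies between the finger pads; the fingertips stand 11 mm ahead of it and the grasp point (between the pads) lies 8 mm behind it; z points along the fingers, x is the direction in which the jaws open and shut, and the axes are right-handed (so a half turn about z gives the same grasp; the last joint's range is limited). The gripper opens to 94 mm and grips with 3 to 60 N. Pads are 16 mm wide; open, the fingers measure 119 mm over their backs; the gripper's body (75 mm by 177 mm) begins 78 mm behind the grasp point.
Start: joints at [-0.042, 0.417, -0.01, 1.614, 0.005, 1.111, -0.053], TCP at [0.625, 0, 0.216] pointing down, gripper open.
Joint ranges: [-2.81, 2.81], [-0.39, 2.02], [-1.27, 1.25], [0.06, 2.57], [-1.19, 4.33], [0.19, 2], [-2.82, 2.82]. Speed limits (rad/s): [1.89, 1.89, 2.39, 2.39, 3.01, 3.01, 3.01].

## Interface

Orientations are given as a rotation vector (axis times angle).
In Python, from workcell import env gives the robot as it stands.
- The arm moves only by the tool carry_out, never from a script. Its argument "commands" is text: rows parted by semicolons, each of 6 numbers parted by spaces: the shift along the world's x, y, z in m, then the turn, a rotation vector about the world's x, y, z in rad. In form: dx dy dz wx wy wz; .... A call has 1 to 12 rows; each row is the pose to reach, as a shift and turn from the pose measured when the call began; what a row does not reach only later rows make up. A row lasts 1/12 s, in which the tool goes at most 41.7 mm and 7.16 degrees, less where a joint would pass 70% of its speed; a pose out of reach is approached as far as the arm can. A call with a gripper value outside its range is refused whole. "grip" is the closure, from 0 (fully open) to 1 (shut), set as the call begins (left out, the last holds). The fingers move at their own pace and stop on an object; the grip force is fixed at half the most. Time passes only in rows, so rows that repeat a pose let the fingers close. It gives the time, the measured TCP pose, the force and the opening at its end, in the units of the state.
- env.read_state(): the state, without advancing time (a new reading comes with each control period).
- env.read_camera(name): name is "scene" or "side" or "wrist"; returns the picture (420x560x3 uint8, blue, green, red); there is no depth.
- env.get_calibration(name): a dict with "camera_matrix" (3x3 intrinsics, pixels), "position" and "rotation" of the camera in the world; the wrist camera has in their place "hand_eye" (4x4, takes a point from camera to tool coordinates, whose origin is the TCP and whose axes are the tool frame's). Camera axes: x right, y down, z forward; pixel columns grow to the right and rows downward; lengths in m; the calibration is good to about 2 mm. A picture is of the moment at which its call begins: read the wrist's pose just before it. get_calibration takes no time and is no camera call.
- env.hand_in(): hands the job in, once; it reports no verdict.
Trained networks look in the newest picture that a camera, given by its name, has taken for a name from the list of things; names that differ only in an ending like _2 or _b are one class to them, and where a whole thing is asked for, a point or a joint stands for the part that bears it (a point fixed in the world has none). Each returns a list of dicts, best first, with "p" (0 to 1); they miss things now and then, are a little off and sometimes report something else, mostly with a low value. They report only what shows in the picture. A call takes as long as a camera call. They do not tell look-alikes from the thing itself.
- env.cut_out(camera, thing): "mask" (420x560 bool, what is visible of it) and "bbox" ([left, top, right, bottom] in pixels, round what is visible of it).
- env.tip_of(camera, thing): "at" ([column, row] in pixels: a listed point, or the origin of a listed thing).
The state is a dict: "clock": time; "joint_pos": joint angles; "joint_velocities": joint speeds; "tau": joint torques, N m; "ee_pos": TCP position; "tcp_rot": TCP orientation; "contact_force": force on the tool from outside, world axes, zero at the start; "torque": the same for the moment, N m; "gripper_width": finger opening in m.
Only numpy, scipy, OpenCV 4.12 (cv2) and the standard library are available. Lean on these libraries where they do the work, as an engineer would, in place of code of your own. Each camera call takes 0.05 s, during which the arm holds its last target. There are 200 camera calls.

## Task

Kit one refrigerator controller: put the finished display board (with the white connector), the finished power board (with two transformers), the rotary control and the heat sink each into the tray pocket of its own shape - long, broad, round and square - lying flat on the pocket's floor, upright. Set the parts down, do not let them fall or throw them, and leave the two unfinished boards, the one without a connector and the one with a single transformer, where they lie.

Things in the scene. Friction and masses are not known exactly. Their poses are not given: they have to be found in the camera images.
- display_board: Display board: long green circuit board on a black plastic housing, 100 (x) x 36 (y) mm, board face 20 mm above its underside; it is the one with a tall white connector block (16 x 28 mm, 10 mm high, top at 30 mm) across its +x end. 90 g. Origin: centre of the underside; z up.
- power_board: Power board: broad green circuit board on a black plastic housing, 72 (x) x 50 (y) mm, board face 20 mm above its underside; it is the one with two yellow-and-dark transformer blocks (each 22 x 30 mm, 20 mm high, tops at 40 mm, centres at x = -19 and +19 mm). 150 g. Origin: centre of the underside; z up.
- rotary_control: Rotary control: upright round black body, 40 mm diameter and 20 mm high, with a thin metal shaft (8 mm, collar 12 mm) standing up from its middle to 44 mm. 60 g. Origin: centre of the underside; z up.
- heat_sink: Heat sink: square bare aluminium block with six upright fins running along its x, 42 x 42 mm, 28 mm high; grip it across y (pads on the outer fins) or across x. 80 g. Origin: centre of the underside; z up.
- bare_display_board: Unfinished display board, to be left alone: same size as the display board (100 x 36 x 20 mm) but with a bare end, no white connector block. Origin: centre of the underside.
- bare_power_board: Unfinished power board, to be left alone: same size as the power board (72 x 50 mm, face at 20 mm) but with only one transformer block (at x = -19 mm), the other half bare. Origin: centre of the underside.
- cell_long: Fixed white plate 128 (x) x 100 (y) x 10 mm, one of four lying two by two on a 5 mm dark plate as the kit tray (top 15 mm above the bench); cells change quarters. Origin: centre of its underside, 5 mm above the bench; z up. Central dark-floored pocket 6 mm deep (floor 4 mm above the origin), long and narrow: 114 (x) x 50 (y) mm, for the display board lengthwise, either way round.
- cell_wide: Fixed white plate 128 (x) x 100 (y) x 10 mm, one of four lying two by two on a 5 mm dark plate as the kit tray (top 15 mm above the bench); cells change quarters. Origin: centre of its underside, 5 mm above the bench; z up. Central dark-floored pocket 6 mm deep (floor 4 mm above the origin), broad: 86 (x) x 64 (y) mm, for the power board lengthwise, either way round.
- cell_round: Fixed white plate 128 (x) x 100 (y) x 10 mm, one of four lying two by two on a 5 mm dark plate as the kit tray (top 15 mm above the bench); cells change quarters. Origin: centre of its underside, 5 mm above the bench; z up. Central dark-floored pocket 6 mm deep (floor 4 mm above the origin), round: 54 mm diameter, for the rotary control.
- cell_square: Fixed white plate 128 (x) x 100 (y) x 10 mm, one of four lying two by two on a 5 mm dark plate as the kit tray (top 15 mm above the bench); cells change quarters. Origin: centre of its underside, 5 mm above the bench; z up. Central dark-floored pocket 6 mm deep (floor 4 mm above the origin), square: 56 x 56 mm, for the heat sink, its sides along the pocket's (any quarter turn).
There are look-alikes about, which are no part of the job. What is shaped like the rotary_control but pink is not meant. What is shaped like the heat_sink but pink is not meant.

How it is judged:
At the end, for the whole second after the job is handed in: Display board in the long pocket, power board in the broad, rotary control in the round, heat sink in the square: each within 14 mm of its cell's centre, flat on the pocket floor (2.5 mm), upright (0.1 rad), at rest; unfinished boards at rest within 30 mm of where they started (horizontal distance between display_board and cell_long below 0.014 m and z of display_board in the frame of cell_long between 0.001 and 0.0065 m and angle between each of display_board, power_board, rotary_control, heat_sink's own z axis and vertical below 0.1 rad and linear speed of each of display_board, power_board, rotary_control, heat_sink, bare_display_board, bare_power_board below 0.02 m/s and angular speed of each of display_board, power_board, rotary_control, heat_sink below 0.3 rad/s and horizontal distance between power_board and cell_wide below 0.014 m and z of power_board in the frame of cell_wide between 0.001 and 0.0065 m and horizontal distance between rotary_control and cell_round below 0.014 m and z of rotary_control in the frame of cell_round between 0.001 and 0.0065 m and horizontal distance between heat_sink and cell_square below 0.014 m and z of heat_sink in the frame of cell_square between 0.001 and 0.0065 m and distance of each of bare_display_board, bare_power_board from where it was at the start of the episode below 0.03 m); the robot touches nothing.
It fails at once if an unfinished board is moved by more than 30 mm (distance of any of bare_display_board, bare_power_board from where it was at the start of the episode above 0.03 m).
It fails at once if a part falls or is thrown: it moves faster than 0.7 m/s with no finger touching it ((linear speed of display_board above 0.7 m/s and contact force between the fingers and display_board below 0.05 N) or (linear speed of power_board above 0.7 m/s and contact force between the fingers and power_board below 0.05 N) or (linear speed of rotary_control above 0.7 m/s and contact force between the fingers and rotary_control below 0.05 N) or (linear speed of heat_sink above 0.7 m/s and contact force between the fingers and heat_sink below 0.05 N)).
It also fails if it takes over 106 s, if anything falls off the work surface, if the arm or the gripper's body presses on something with over 40 N, if the wrist force passes 120 N, or if a joint passes its speed limit or range.

## Working session

There is one attempt and no reset: what is moved stays moved. The work goes in short steps, Python scripts to look and compute and a tool call to move; the robot and the scene stay as the last step left them, time stands still between calls to the robot, and variables do not carry over. Pictures are saved under pics/ and viewed, about 12 in all and at most 16, crops included, and the job is handed in when it is done.

Besides the shell and the picture viewer there is one more tool, called after "Emit:" as name(argument=value, ...) on one line, values as JSON. carry_out: Moves the arm, as the interface text tells. Its arguments: {"type":"object","properties":{"commands":{"type":"string"},"grip":{"type":"number"}},"required":["commands"]}

```bash
mkdir -p pics; ls; cat > h.py <<'E'
import numpy as np, cv2
from workcell import env
from scipy.spatial.transform import Rotation as R
def cam(n, st=None):
    c=env.get_calibration(n); K=np.array(c["camera_matrix"])
    if n=="wrist":
        st=st or env.read_state(); T=np.eye(4); T[:3,:3]=R.from_rotvec(st["tcp_rot"]).as_matrix(); T[:3,3]=st["ee_pos"]
        T=T@np.array(c["hand_eye"]); return K,T[:3,:3],T[:3,3]
    r=np.array(c["rotation"]); r=r if r.shape==(3,3) else R.from_rotvec(r).as_matrix()
    return K,r,np.array(c["position"])
def px2w(C,uv,z):
    K,r,p=C; uv=np.atleast_2d(np.array(uv,float))
    d=(r@np.linalg.inv(K)@np.c_[uv,np.ones(len(uv))].T).T
    return p+d*((z-p[2])/d[:,2])[:,None]
def w2px(C,P):
    K,r,p=C; q=(K@r.T@(np.atleast_2d(P)-p).T).T; return q[:,:2]/q[:,2:]
E
python3 - <<'E'
from h import *
s=env.read_state(); print({k:np.round(v,3).tolist() for k,v in s.items()})
for n in ["scene","side","wrist"]:
    cv2.imwrite(f"pics/{n}0.png",env.read_camera(n)); C=cam(n,s); print(n,C[2].round(3),C[1].round(2).tolist(),C[0].round(0).tolist())
E
```

```text
pics
{'clock': 0.0, 'joint_pos': [-0.042, 0.418, -0.01, 1.614, 0.005, 1.111, -0.053], 'joint_velocities': [0.0, -0.001, 0.0, -0.001, 0.001, 0.0, 0.001], 'tau': [0.004, -85.126, 0.64, -42.599, -0.049, 0.019, 0.0], 'ee_pos': [0.625, 0.0, 0.216], 'tcp_rot': [3.142, 0.0, -0.002], 'contact_force': [0.289, 0.985, 0.395], 'torque': [-0.014, -0.028, -0.044], 'gripper_width': 0.094}
scene [ 0.882 -0.677  0.888] [[0.86, 0.38, -0.34], [0.52, -0.63, 0.58], [0.01, -0.67, -0.74]] [[417.0, 0.0, 282.0], [0.0, 417.0, 210.0], [0.0, 0.0, 1.0]]
side [0.341 0.779 0.731] [[-0.98, -0.13, 0.14], [-0.19, 0.63, -0.75], [0.01, -0.76, -0.65]] [[434.0, 0.0, 279.0], [0.0, 434.0, 214.0], [0.0, 0.0, 1.0]]
wrist [0.624 0.078 0.384] [[1.0, -0.0, -0.0], [-0.0, -0.96, -0.27], [-0.0, 0.27, -0.96]] [[346.0, 0.0, 284.0], [0.0, 346.0, 216.0], [0.0, 0.0, 1.0]]
```

View pics/scene0.png

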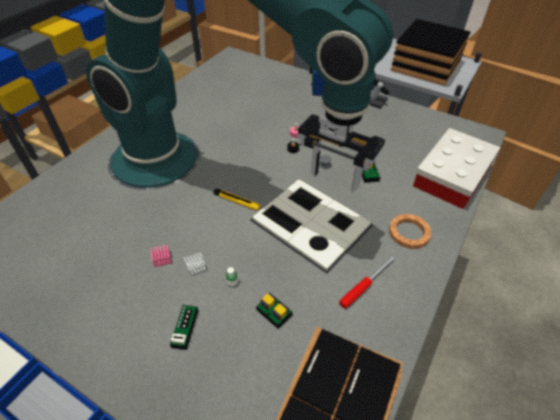

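View pics/side0.png

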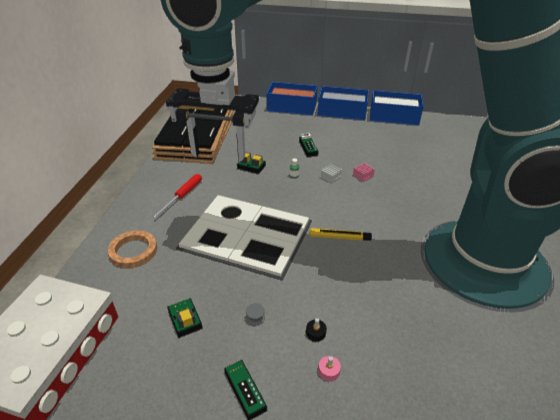

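```bash
python3 - <<'E'
from h import *
things=["display_board","power_board","rotary_control","heat_sink","bare_display_board","bare_power_board","cell_long","cell_wide","cell_round","cell_square"]
zs=dict(cell_long=.015,cell_wide=.015,cell_round=.015,cell_square=.015)
for n in ["scene","side"]:
    env.read_camera(n);C=cam(n)
    for t in things:
        zo=.005 if 'cell' in t else 0
        for d in env.tip_of(n,t)[:3]:
            if d["p"]>.15: print(n,t,round(d["p"],2),np.round(d["at"]),px2w(C,d["at"],zo)[0,:2].round(3))
E
```

```text
scene display_board 0.95 [186. 326.] [ 0.467 -0.404]
scene power_board 0.92 [276. 314.] [ 0.629 -0.269]
scene rotary_control 0.56 [292. 152.] [0.362 0.259]
scene rotary_control 0.45 [295. 135.] [0.327 0.344]
scene heat_sink 0.87 [197. 266.] [ 0.385 -0.26 ]
scene heat_sink 0.76 [163. 256.] [ 0.288 -0.283]
scene bare_power_board 0.49 [367. 173.] [0.617 0.293]
scene cell_long 0.89 [281. 222.] [ 0.494 -0.026]
scene cell_wide 0.91 [305. 199.] [0.507 0.09 ]
scene cell_round 0.82 [319. 248.] [ 0.625 -0.05 ]
scene cell_round 0.31 [306. 200.] [0.51  0.087]
scene cell_square 0.8 [342. 225.] [0.642 0.053]
side display_board 0.82 [308. 150.] [ 0.468 -0.396]
side power_board 0.68 [251. 166.] [ 0.624 -0.274]
side power_board 0.17 [232. 216.] [ 0.619 -0.041]
side rotary_control 0.97 [314. 334.] [0.364 0.274]
side rotary_control 0.63 [326. 371.] [0.333 0.348]
side heat_sink 0.66 [331. 176.] [ 0.385 -0.267]
side heat_sink 0.49 [363. 176.] [ 0.291 -0.285]
side bare_display_board 0.82 [244. 389.] [0.471 0.411]
side bare_power_board 0.77 [184. 322.] [0.624 0.295]
side cell_long 0.7 [276. 221.] [ 0.501 -0.037]
side cell_long 0.56 [306. 149.] [ 0.476 -0.392]
side cell_long 0.36 [315. 335.] [0.361 0.28 ]
side cell_wide 0.78 [262. 255.] [0.509 0.088]
side cell_round 0.59 [232. 211.] [ 0.623 -0.053]
side cell_square 0.97 [213. 240.] [0.638 0.063]
side cell_square 0.47 [307. 152.] [ 0.47  -0.379]
```

```bash
python3 - <<'E'
from h import *
a=cv2.imread("pics/scene0.png");b=cv2.imread("pics/side0.png")
f=lambda im,u,v:cv2.resize(im[v-30:v+30,u-40:u+40],(266,200),interpolation=cv2.INTER_CUBIC)
m=np.vstack([np.hstack([f(a,186,326),f(a,276,314),f(a,185,262)]),np.hstack([f(b,316,330),f(b,244,389),f(b,184,318)])])
cv2.imwrite("pics/m1.png",m)
s=env.read_state();im=env.read_camera("wrist");C=cam("wrist",s)
cv2.imwrite("pics/wrist1.png",im)
for t in ["cell_long","cell_wide","cell_round","cell_square"]:
    for d in env.tip_of("wrist",t)[:2]: print(t,round(d["p"],2),np.round(d["at"]),px2w(C,d["at"],.005)[0,:2].round(4))
def rect(n,t,z,C):
    for d in env.cut_out(n,t)[:2]:
        if d["p"]<.3: continue
        ys,xs=np.nonzero(d["mask"]); P=px2w(C,np.c_[xs,ys],z)[:,:2]
        r=cv2.minAreaRect((P*1000).astype(np.float32)); print(n,t,round(d["p"],2),np.round(r[0]),np.round(r[1]),round(r[2],1),d["bbox"])
for t in ["cell_long","cell_wide","cell_round","cell_square"]: rect("wrist",t,.015,C)
for n in ["scene","side"]:
    env.read_camera(n)
    for t,z in [("display_board",.02),("power_board",.02),("heat_sink",.028),("rotary_control",.02),("bare_display_board",.02),("bare_power_board",.02)]: rect(n,t,z,cam(n))
E
```

```text
cell_long 0.75 [165. 209.] [ 0.4899 -0.0199]
cell_wide 0.83 [174. 113.] [0.5097 0.0845]
cell_round 0.71 [280. 224.] [ 0.6209 -0.0374]
cell_square 0.89 [293. 139.] [0.6353 0.0577]
wrist cell_long 0.6 [493. -17.] [102. 129.] 79.9 [103.8, 154.8, 227.4, 264.5]
wrist cell_wide 0.65 [511.  82.] [100. 129.] 79.8 [112.3, 47.7, 240.2, 172.9]
wrist cell_round 0.85 [621. -40.] [103. 129.] 80.1 [217.7, 171.6, 348.4, 279.9]
wrist cell_square 0.68 [638.  59.] [100. 128.] 79.8 [228.3, 77.9, 369.0, 193.5]
scene display_board 0.75 [ 475. -410.] [ 39. 104.] 23.8 [172.6, 305.2, 200.3, 348.3]
scene power_board 0.67 [ 622. -273.] [57. 80.] 78.4 [258.3, 293.3, 293.3, 326.3]
scene heat_sink 0.82 [ 302. -293.] [42. 61.] 42.8 [153.4, 243.1, 172.7, 263.6]
scene heat_sink 0.68 [ 393. -271.] [47. 62.] 54.4 [184.9, 253.4, 203.3, 277.0]
scene rotary_control 0.48 [323. 339.] [24. 73.] 29.7 [290.1, 124.1, 298.4, 136.6]
scene rotary_control 0.44 [639.  55.] [105. 132.] 79.5 [312.6, 200.7, 374.0, 242.4]
scene bare_power_board 0.5 [627. 278.] [52. 83.] 36.3 [362.3, 162.2, 378.0, 182.8]
side display_board 0.54 [ 471. -395.] [ 44. 136.] 22.1 [298.0, 134.7, 318.2, 155.4]
side power_board 0.66 [ 617. -262.] [92. 79.] 80.0 [237.4, 153.7, 265.5, 174.3]
side power_board 0.44 [ 474. -397.] [ 46. 141.] 21.2 [295.4, 135.2, 316.9, 156.3]
side heat_sink 0.68 [ 384. -240.] [71. 60.] 58.2 [320.8, 163.0, 343.0, 183.0]
side heat_sink 0.58 [ 295. -269.] [76. 65.] 50.9 [355.0, 165.3, 376.2, 182.7]
side rotary_control 0.86 [362. 278.] [37. 51.] 8.1 [305.6, 318.5, 325.7, 343.0]
side rotary_control 0.76 [328. 354.] [49. 39.] 86.3 [320.4, 357.2, 339.6, 382.9]
side bare_display_board 0.72 [467. 420.] [ 39. 107.] 39.7 [223.0, 361.9, 267.9, 420.0]
side bare_power_board 0.63 [621. 299.] [54. 87.] 36.0 [166.3, 299.9, 200.5, 338.8]
```

View pics/m1.png

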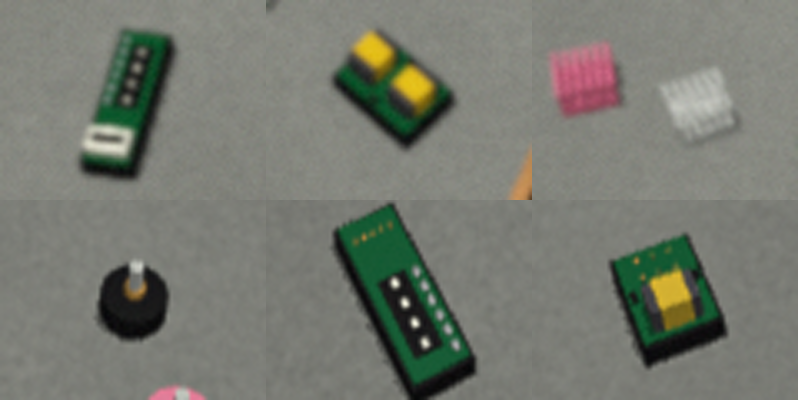

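View pics/wrist1.png

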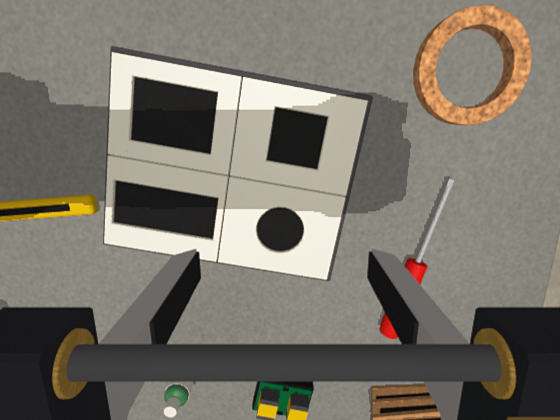

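Choices: the display board with white connector is at scene (186,326); the bare one is at side (244,389). The two-transformer power board is at scene (276,314); the single-transformer one is at side (184,322). The silver heat sink is at scene (197,266), with a pink one at (163,256). The black rotary control is at side (314,334), with a pink one at (326,371). The crops confirm these. Next I'll look from above the right-hand group.

Emit:
carry_out(commands="-0.125 -0.30 0.05 0 0 0;-0.125 -0.30 0.05 0 0 0;-0.125 -0.30 0.05 0 0 0;-0.125 -0.30 0.05 0 0 0;-0.125 -0.30 0.05 0 0 0;-0.125 -0.30 0.05 0 0 0;-0.125 -0.30 0.05 0 0 0;-0.125 -0.30 0.05 0 0 0;-0.125 -0.30 0.05 0 0 0;-0.125 -0.30 0.05 0 0 0;-0.125 -0.30 0.05 0 0 0")

```text
clock: 3.32
ee_pos: [0.5002, -0.2995, 0.2663]
tcp_rot: [-3.141, -0.0, 0.0]
contact_force: [0.2, 1.1, -0.8]
gripper_width: 0.0938
```

```bash
cat >> h.py <<'E'
def rects(n,t,z,C,k=2):
    for d in env.cut_out(n,t)[:k]:
        if d["p"]<.3: continue
        ys,xs=np.nonzero(d["mask"]); P=px2w(C,np.c_[xs,ys],z)[:,:2]
        r=cv2.minAreaRect((P*1000).astype(np.float32)); print(n,t,round(d["p"],2),np.round(r[0],1),np.round(r[1]),round(r[2],1),np.round(d["bbox"]))
E
python3 - <<'E'
from h import *
# pockets in old wrist picture
im=cv2.imread("pics/wrist1.png"); s=env.read_state()
print({k:np.round(s[k],3).tolist() for k in["clock","ee_pos","tcp_rot","joint_pos"]})
s0=dict(ee_pos=[.625,0,.216],tcp_rot=[3.142,0,-.002]);C0=cam("wrist",s0)
m=(im.max(2)<50).astype(np.uint8)
n,l,st,ce=cv2.connectedComponentsWithStats(m)
for i in range(1,n):
    if 800<st[i,4]<12000 and st[i,1]<250 and st[i,0]>100 and st[i,0]<330:
        ys,xs=np.nonzero(l==i);P=px2w(C0,np.c_[xs,ys],.015)[:,:2]*1000
        r=cv2.minAreaRect(P.astype(np.float32));print(ce[i].round(),np.round(r[0],1),np.round(r[1],1),round(r[2],1))
im=env.read_camera("wrist");C=cam("wrist",s);cv2.imwrite("pics/wrist2.png",im)
for t,z in [("display_board",.02),("power_board",.02),("heat_sink",.028)]:
    rects("wrist",t,z,C)
    for d in env.tip_of("wrist",t)[:2]: print(t,round(d["p"],2),np.round(d["at"]),px2w(C,d["at"],0)[0,:2].round(4))
E
```

```text
{'clock': 3.317, 'ee_pos': [0.5, -0.299, 0.266], 'tcp_rot': [-3.141, -0.0, 0.0], 'joint_pos': [0.384, 0.3, 0.128, 1.667, -0.041, 1.178, 0.523]}
[173. 115.] [511.3  81.7] [61.4 82.7] 79.8
[296. 138.] [637.8  59.2] [53.7 53.8] 79.7
[165. 209.] [493.6 -17.7] [ 46.6 110.2] 79.9
[280. 229.] [619.9 -40.5] [49.7 49.5] 45.5
wrist display_board 0.78 [ 471.3 -404.8] [ 40. 104.] 22.9 [232. 226. 288. 306.]
display_board 0.93 [259. 261.] [ 0.466  -0.4058]
wrist power_board 0.83 [ 621.4 -269.2] [51. 80.] 79.0 [349. 132. 421. 188.]
power_board 0.8 [381. 157.] [ 0.6217 -0.2669]
wrist heat_sink 0.61 [ 387.5 -263. ] [48. 45.] 57.6 [164. 132. 213. 180.]
wrist heat_sink 0.59 [ 298.5 -286.8] [53. 48.] 47.7 [ 86. 148. 144. 204.]
heat_sink 0.85 [196. 158.] [ 0.3909 -0.2679]
heat_sink 0.75 [121. 175.] [ 0.295  -0.2882]
```

View pics/wrist2.png

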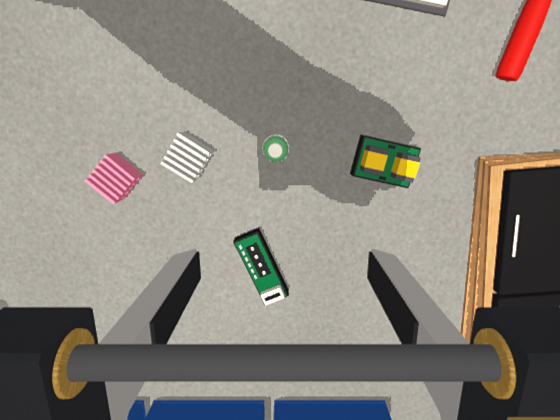

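The picture shows the silver heat sink at (188,157), the display board at (260,265) with its connector at the lower right, the power board at (386,161), and the bottle at (276,148), which isn't part of the job. I'll take the power board first.

Emit:
carry_out(commands="0.124 0.03 -0.11 0 0 1.38;0.124 0.03 -0.14 0 0 1.38;0.124 0.03 -0.14 0 0 1.38;0.124 0.03 -0.14 0 0 1.38;0.124 0.03 -0.14 0 0 1.38;0.124 0.03 -0.14 0 0 1.38;0.124 0.03 -0.14 0 0 1.38;0.124 0.03 -0.14 0 0 1.38;0.124 0.03 -0.14 0 0 1.38;0.124 0.03 -0.14 0 0 1.38;0.124 0.03 -0.14 0 0 1.38;0.124 0.03 -0.14 0 0 1.38")

```text
clock: 4.67
ee_pos: [0.6243, -0.2693, 0.1262]
tcp_rot: [-2.415, -2.009, 0.0]
contact_force: [-0.1, -0.3, -0.1]
gripper_width: 0.094
```

```bash
cat > look.py <<'E'
import sys
from h import *
t,z,f=sys.argv[1],float(sys.argv[2]),sys.argv[3]
s=env.read_state();im=env.read_camera("wrist");C=cam("wrist",s)
M=R.from_rotvec(s["tcp_rot"]).as_matrix();print("tcp",np.round(s["ee_pos"],4),"toolx deg",np.degrees(np.arctan2(M[1,0],M[0,0])).round(1),"tilt",M[:,2].round(3),"q7",round(s["joint_pos"][6],2),"t",round(s["clock"],2))
rects("wrist",t,z,C)
for d in env.tip_of("wrist",t)[:2]: print(t,round(d["p"],2),np.round(d["at"]),px2w(C,d["at"],float(sys.argv[4]) if len(sys.argv)>4 else 0)[0,:2].round(4))
a=s["ee_pos"]+M@np.array([[.047,-.047,0],[0,0,0],[.011]*3])[:, :2].T[0]*0 if 0 else None
cv2.imwrite(f"pics/{f}.png",im)
E
python3 look.py power_board .02 w3
```

```text
tcp [ 0.6243 -0.2693  0.1262] toolx deg 79.5 tilt [-0.  0. -1.] q7 1.65 t 4.67
wrist power_board 0.98 [ 622.6 -270.6] [49. 77.] 77.5 [250. 164. 315. 262.]
power_board 0.73 [282. 206.] [ 0.6185 -0.2699]
```

View pics/w3.png

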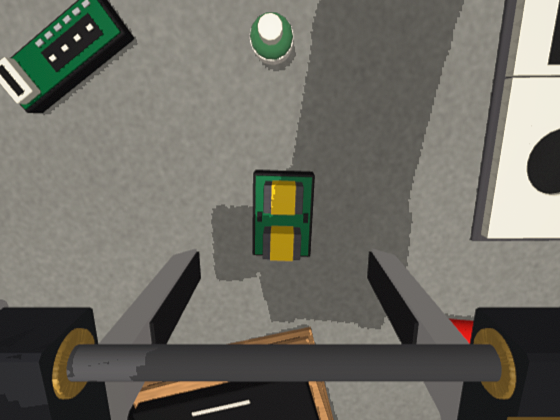

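Emit:
carry_out(commands="-0.003 -0.001 -0.04 0 0 -0.02;-0.003 -0.001 -0.075 0 0 -0.02;-0.003 -0.001 -0.098 0 0 -0.02;-0.003 -0.001 -0.106 0 0 -0.02;-0.003 -0.001 -0.106 0 0 -0.02;-0.003 -0.001 -0.106 0 0 -0.02")

```text
clock: 5.32
ee_pos: [0.6219, -0.2704, 0.0213]
tcp_rot: [2.447, 1.969, 0.0]
contact_force: [0.5, 0.2, 1.0]
gripper_width: 0.0939
```

Emit:
carry_out(commands="0 0 0 0 0 0;0 0 0 0 0 0;0 0 0 0 0 0;0 0 0 0 0 0;0 0 0 0 0 0;0 0 0 0 0 0;0 0 0 0 0 0;0 0 0 0 0 0", grip=1)

```text
clock: 5.98
ee_pos: [0.6219, -0.2704, 0.0214]
tcp_rot: [2.447, 1.969, 0.0]
contact_force: [0.5, 0.2, 1.4]
gripper_width: 0.0495
```

Emit:
carry_out(commands="0 0 0.03 0 0 0;0 0 0.07 0 0 0.02;-0.01 0.03 0.09 0 0 0.04;-0.11 0.352 0.09 0 0 0.04;-0.11 0.352 0.09 0 0 0.04;-0.11 0.352 0.09 0 0 0.04;-0.11 0.352 0.09 0 0 0.04;-0.11 0.352 0.09 0 0 0.04;-0.11 0.352 0.09 0 0 0.04;-0.11 0.352 0.09 0 0 0.04;-0.11 0.352 0.09 0 0 0.04;-0.11 0.352 0.09 0 0 0.04")

```text
clock: 6.98
ee_pos: [0.5095, 0.0889, 0.1116]
tcp_rot: [-2.399, -2.027, -0.002]
contact_force: [0.7, 0.8, -1.4]
gripper_width: 0.0497
```

Emit:
carry_out(commands="0 0 0 0 0 0;0 0 0 0 0 0;0 0 0 0 0 0")

```text
clock: 7.23
ee_pos: [0.5097, 0.0881, 0.1116]
tcp_rot: [-2.4, -2.026, -0.002]
contact_force: [0.2, -0.5, -1.8]
gripper_width: 0.0495
```

```bash
python3 look.py cell_wide .015 w4 .005
```

```text
tcp [0.5097 0.0881 0.1116] toolx deg 80.3 tilt [ 0.     0.002 -1.   ] q7 1.04 t 7.23
wrist cell_wide 0.65 [509.7  81.1] [102. 130.] 80.0 [210. 138. 342. 296.]
```

View pics/w4.png

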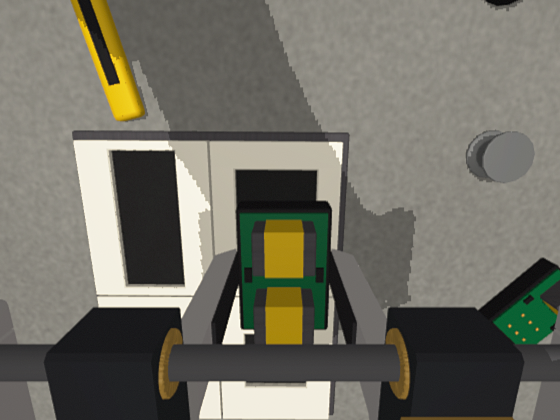

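The board is held level over the tray and the wide pocket shows behind it; the TCP is about 6 mm too far in +y. I'll correct that and lower.

Emit:
carry_out(commands="0.0016 -0.0064 -0.01 0 0 0;0.0016 -0.0064 -0.04 0 0 0;0.0016 -0.0064 -0.062 0 0 0;0.0016 -0.0064 -0.072 0 0 0;0.0016 -0.0064 -0.077 0 0 0;0.0016 -0.0064 -0.080 0 0 0;0.0016 -0.0064 -0.081 0 0 0;0.0016 -0.0064 -0.081 0 0 0;0.0016 -0.0064 -0.081 0 0 0")

```text
clock: 8.13
ee_pos: [0.512, 0.0813, 0.0313]
tcp_rot: [-2.401, -2.025, -0.003]
contact_force: [0.3, -0.3, -1.4]
gripper_width: 0.0494
```

```bash
python3 look.py power_board .029 w5 .009
```

```text
tcp [0.512  0.0813 0.0313] toolx deg 80.3 tilt [ 0.001  0.002 -1.   ] q7 1.0 t 8.13
wrist power_board 0.55 [514.5  80.4] [50. 85.] 80.0 [236. 195. 332. 344.]
power_board 0.86 [284. 257.] [0.512  0.0809]
```

Emit:
carry_out(commands="0 0 -0.001 0 0 0;0 0 -0.0015 0 0 0;0 0 -0.002 0 0 0")

```text
clock: 8.53
ee_pos: [0.5122, 0.0813, 0.0302]
tcp_rot: [2.402, 2.025, 0.004]
contact_force: [-10.4, -1.9, 35.0]
gripper_width: 0.0496
```

Emit:
carry_out(commands="0 0 0 0 0 0;0 0 0 0 0 0;0 0 0 0 0 0;0 0 0 0 0 0;0 0 0 0 0 0;0 0 0.02 0 0 0;0 0 0.06 0 0 0;0 0 0.1 0 0 0;0 0 0.1 0 0 0;0 0 0.1 0 0 0", grip=0)

```text
clock: 9.37
ee_pos: [0.5133, 0.0814, 0.1321]
tcp_rot: [2.4, 2.024, 0.009]
contact_force: [0.3, 0.0, -0.6]
gripper_width: 0.0936
```

```bash
python3 look.py power_board .029 w6 .009
```

```text
tcp [0.5133 0.0814 0.1321] toolx deg 80.3 tilt [ 0.006  0.002 -1.   ] q7 1.06 t 9.37
wrist power_board 0.84 [513.   80.8] [50. 79.] 80.2 [250. 165. 316. 266.]
power_board 0.71 [284. 208.] [0.5098 0.0828]
```

Emit:
carry_out(commands="-0.045 -0.485 0.03 0 0 -1.0;-0.045 -0.485 0.03 0 0 -1.0;-0.045 -0.485 0.03 0 0 -1.0;-0.045 -0.485 0.03 0 0 -1.0;-0.045 -0.485 0.03 0 0 -1.0;-0.045 -0.485 0.03 0 0 -1.0;-0.045 -0.485 0.03 0 0 -1.0;-0.045 -0.485 0.03 0 0 -1.0;-0.045 -0.485 0.03 0 0 -1.0;-0.045 -0.485 0.03 0 0 -1.0;-0.045 -0.485 0.03 0 0 -1.0;-0.045 -0.485 0.03 0 0 -1.0")

```text
clock: 10.52
ee_pos: [0.4647, -0.4073, 0.1578]
tcp_rot: [-3.079, -0.623, 0.002]
contact_force: [0.3, 0.8, 0.6]
gripper_width: 0.094
```

Emit:
carry_out(commands="0 0 0 0 0 0;0 0 0 0 0 0;0 0 0 0 0 0")

```text
clock: 10.77
ee_pos: [0.4645, -0.4062, 0.1563]
tcp_rot: [-3.076, -0.623, 0.004]
contact_force: [0.7, 0.4, -0.7]
gripper_width: 0.0938
```

```bash
python3 look.py display_board .02 w7
```

```text
tcp [ 0.4645 -0.4062  0.1563] toolx deg 22.9 tilt [-0.003  0.002 -1.   ] q7 1.1 t 10.77
wrist display_board 0.93 [ 469.5 -408.2] [ 36. 100.] 23.4 [265. 156. 307. 266.]
display_board 0.97 [283. 205.] [ 0.4636 -0.408 ]
```

View pics/w7.png

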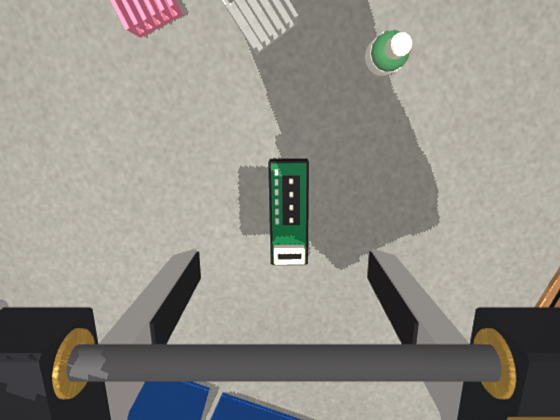

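Emit:
carry_out(commands="0.004 -0.001 -0.04 0 0 0;0.004 -0.001 -0.08 0 0 0;0.004 -0.001 -0.115 0 0 0;0.004 -0.001 -0.13 0 0 0;0.004 -0.001 -0.136 0 0 0;0.004 -0.001 -0.136 0 0 0;0.004 -0.001 -0.136 0 0 0")

```text
clock: 11.5
ee_pos: [0.47, -0.4066, 0.0225]
tcp_rot: [-3.078, -0.627, 0.001]
contact_force: [0.7, 0.3, 1.2]
gripper_width: 0.0938
```

Emit:
carry_out(commands="0 0 0 0 0 0;0 0 0 0 0 0;0 0 0 0 0 0;0 0 0 0 0 0;0 0 0 0 0 0;0 0 0 0 0 0;0 0 0 0 0 0;0 0 0 0 0 0;0 0 0 0 0 0;0 0 0 0 0 0", grip=1)

```text
clock: 12.33
ee_pos: [0.47, -0.4066, 0.0225]
tcp_rot: [-3.078, -0.627, 0.001]
contact_force: [0.0, -0.2, -0.1]
gripper_width: 0.0356
```

Emit:
carry_out(commands="0 0 0.03 0 0 0;0 0 0.07 0 0 0.1;0 0 0.11 0 0 0.2;0 0.02 0.14 0 0 0.3;0.024 0.389 0.14 0 0 0.993;0.024 0.389 0.14 0 0 0.993;0.024 0.389 0.14 0 0 0.993;0.024 0.389 0.14 0 0 0.993;0.024 0.389 0.14 0 0 0.993;0.024 0.389 0.14 0 0 0.993;0.024 0.389 0.14 0 0 0.993;0.024 0.389 0.14 0 0 0.993")

```text
clock: 13.33
ee_pos: [0.4912, -0.0522, 0.1627]
tcp_rot: [-2.408, -2.018, 0.001]
contact_force: [1.1, -0.6, -1.0]
gripper_width: 0.0356
```

Emit:
carry_out(commands="0.002 0.034 0 0 0 0;0.002 0.035 -0.02 0 0 0;0.002 0.035 -0.06 0 0 0;0.002 0.035 -0.08 0 0 0;0.002 0.035 -0.08 0 0 0;0.002 0.035 -0.08 0 0 0;0.002 0.035 -0.08 0 0 0")

```text
clock: 13.92
ee_pos: [0.494, -0.0172, 0.084]
tcp_rot: [2.408, 2.017, 0.001]
contact_force: [-0.0, 0.0, -0.8]
gripper_width: 0.0355
```

```bash
python3 look.py display_board .080 w8 .060
```

```text
tcp [ 0.494  -0.0172  0.084 ] toolx deg 79.9 tilt [ 0.001 -0.    -1.   ] q7 1.23 t 13.92
wrist display_board 0.67 [492.2 -17.4] [36. 96.] 80.6 [244. 177. 319. 345.]
display_board 0.81 [281. 258.] [ 0.4952 -0.0193]
```

View pics/w8.png

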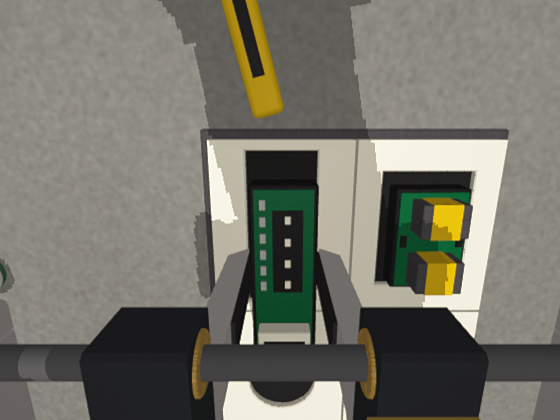

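The display board is level and centred, and the power board sits in its pocket. Lowering.

Emit:
carry_out(commands="0 0 -0.02 0 0 0;0 0 -0.035 0 0 0;0 0 -0.044 0 0 0;0 0 -0.048 0 0 0;0 0 -0.051 0 0 0;0 0 -0.052 0 0 0;0 0 -0.053 0 0 0;0 0 -0.053 0 0 0;0 0 -0.053 0 0 0")

```text
clock: 14.82
ee_pos: [0.4944, -0.0174, 0.0315]
tcp_rot: [2.407, 2.016, 0.002]
contact_force: [0.1, 0.3, -0.2]
gripper_width: 0.0356
```

Emit:
carry_out(commands="0 0 -0.0007 0 0 0;0 0 -0.001 0 0 0;0 0 -0.001 0 0 0")

```text
clock: 15.07
ee_pos: [0.4945, -0.0174, 0.0314]
tcp_rot: [2.407, 2.016, 0.002]
contact_force: [-5.9, 0.4, 18.5]
gripper_width: 0.0356
```

Emit:
carry_out(commands="0 0 0 0 0 0;0 0 0 0 0 0;0 0 0 0 0 0;0 0 0 0 0 0;0 0 0 0 0 0;0 0 0.02 0 0 0;0 0 0.06 0 0 0;0 0 0.1 0 0 0;0 0 0.11 0 0 0;0 0 0.11 0 0 0", grip=0)

```text
clock: 15.9
ee_pos: [0.4962, -0.0175, 0.1445]
tcp_rot: [2.404, 2.013, 0.008]
contact_force: [0.1, 0.1, -0.1]
gripper_width: 0.0939
```

```bash
python3 look.py display_board .029 w9 .009
```

```text
tcp [ 0.4962 -0.0175  0.1445] toolx deg 79.9 tilt [ 0.008 -0.001 -1.   ] q7 1.26 t 15.9
wrist display_board 0.93 [495.4 -17.8] [ 37. 101.] 80.0 [258. 150. 303. 270.]
display_board 0.57 [280. 208.] [ 0.4951 -0.0212]
```

Emit:
carry_out(commands="-0.108 -0.2475 0.01 0 0 -0.39;-0.108 -0.2475 0.01 0 0 -0.39;-0.108 -0.2475 0.01 0 0 -0.39;-0.108 -0.2475 0.01 0 0 -0.39;-0.108 -0.2475 0.01 0 0 -0.39;-0.108 -0.2475 0.01 0 0 -0.39;-0.108 -0.2475 0.01 0 0 -0.39;-0.108 -0.2475 0.01 0 0 -0.39;-0.108 -0.2475 0.01 0 0 -0.39;-0.108 -0.2475 0.01 0 0 -0.39")

```text
clock: 16.88
ee_pos: [0.3859, -0.2641, 0.1495]
tcp_rot: [2.753, 1.513, -0.001]
contact_force: [-0.1, -0.2, -0.7]
gripper_width: 0.094
```

```bash
python3 look.py heat_sink .028 w10
```

```text
tcp [ 0.3859 -0.2641  0.1495] toolx deg 57.6 tilt [-0. -0. -1.] q7 1.51 t 16.88
wrist heat_sink 0.69 [ 381.  -263.1] [41. 45.] 57.5 [261. 183. 310. 234.]
heat_sink 0.76 [286. 204.] [ 0.3855 -0.2622]
heat_sink 0.65 [204. 133.] [ 0.291 -0.289]
```

View pics/w10.png

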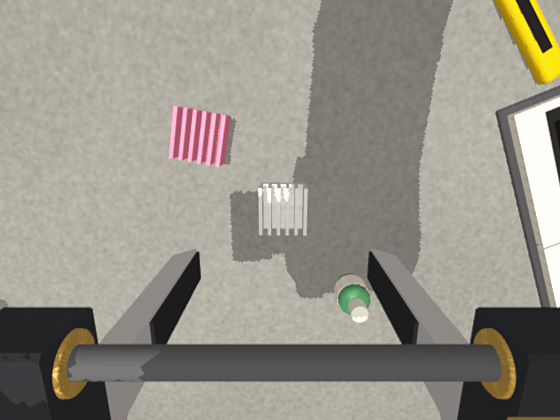

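Emit:
carry_out(commands="-0.002 0.002 -0.04 0 0 0;-0.002 0.002 -0.08 0 0 0;-0.002 0.002 -0.11 0 0 0;-0.002 0.002 -0.123 0 0 0;-0.002 0.002 -0.129 0 0 0;-0.002 0.002 -0.129 0 0 0;-0.002 0.002 -0.129 0 0 0")

```text
clock: 17.62
ee_pos: [0.3849, -0.2618, 0.0217]
tcp_rot: [2.751, 1.515, 0.001]
contact_force: [0.5, -0.3, 1.2]
gripper_width: 0.0939
```

Emit:
carry_out(commands="0 0 0 0 0 0;0 0 0 0 0 0;0 0 0 0 0 0;0 0 0 0 0 0;0 0 0 0 0 0;0 0 0 0 0 0;0 0 0 0 0 0;0 0 0 0 0 0;0 0 0 0 0 0", grip=1)

```text
clock: 18.37
ee_pos: [0.3849, -0.2618, 0.0217]
tcp_rot: [2.751, 1.515, 0.0]
contact_force: [-0.4, -0.7, 0.8]
gripper_width: 0.042
```

Emit:
carry_out(commands="0 0 0.03 0 0 0;0 0 0.07 0 0 0.1;0 0 0.11 0 0 0.2;0.02 0.03 0.13 0 0 0.3;0.253 0.321 0.13 0 0 0.387;0.253 0.321 0.13 0 0 0.387;0.253 0.321 0.13 0 0 0.387;0.253 0.321 0.13 0 0 0.387;0.253 0.321 0.13 0 0 0.387;0.253 0.321 0.13 0 0 0.387;0.253 0.321 0.13 0 0 0.387;0.253 0.321 0.13 0 0 0.387")

```text
clock: 19.37
ee_pos: [0.614, 0.0301, 0.1514]
tcp_rot: [2.408, 2.016, 0.0]
contact_force: [0.1, -1.5, -0.8]
gripper_width: 0.0416
```

Emit:
carry_out(commands="0.024 0.029 0 0 0 0;0.024 0.029 0 0 0 0;0.024 0.029 -0.04 0 0 0;0.024 0.029 -0.07 0 0 0;0.024 0.029 -0.08 0 0 0;0.024 0.029 -0.08 0 0 0;0.024 0.029 -0.08 0 0 0")

```text
clock: 19.95
ee_pos: [0.6382, 0.0591, 0.0722]
tcp_rot: [2.408, 2.015, 0.0]
contact_force: [1.1, 1.0, -0.5]
gripper_width: 0.0418
```

```bash
python3 look.py heat_sink .079 w11 .051
```

```text
tcp [0.6382 0.0591 0.0722] toolx deg 79.8 tilt [ 0.001 -0.001 -1.   ] q7 1.09 t 19.95
wrist heat_sink 0.68 [634.2  59.3] [42. 51.] 80.3 [242. 225. 327. 316.]
heat_sink 0.71 [288. 259.] [0.6393 0.0612]
heat_sink 0.44 [282.  32.] [0.5196 0.0791]
```

View pics/w11.png

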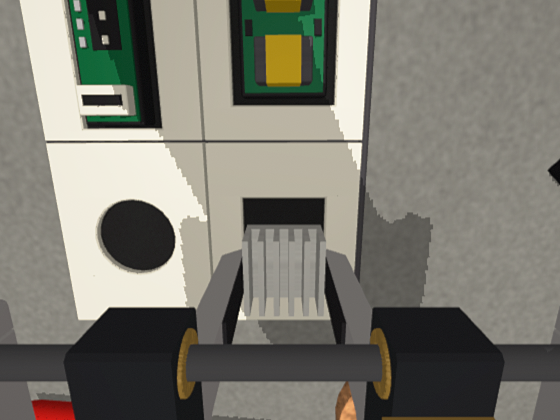

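Emit:
carry_out(commands="0.001 0 -0.018 0 0 0;0.001 0 -0.028 0 0 0;0.001 0 -0.034 0 0 0;0.001 0 -0.038 0 0 0;0.001 0 -0.040 0 0 0;0.001 0 -0.041 0 0 0;0.001 0 -0.0415 0 0 0;0.001 0 -0.0415 0 0 0")

```text
clock: 20.77
ee_pos: [0.6402, 0.0592, 0.0323]
tcp_rot: [2.407, 2.014, 0.004]
contact_force: [-0.5, -0.1, -0.3]
gripper_width: 0.0418
```

Emit:
carry_out(commands="0 0 -0.0007 0 0 0;0 0 -0.001 0 0 0;0 0 -0.001 0 0 0")

```text
clock: 21.02
ee_pos: [0.6403, 0.0592, 0.0314]
tcp_rot: [2.407, 2.014, 0.004]
contact_force: [-0.6, 0.1, -1.0]
gripper_width: 0.0419
```

Emit:
carry_out(commands="-0.001 0 -0.0007 0 0 0;-0.001 0 -0.0012 0 0 0;-0.001 0 -0.0012 0 0 0")

```text
clock: 21.27
ee_pos: [0.6395, 0.0592, 0.0308]
tcp_rot: [2.407, 2.014, 0.005]
contact_force: [-2.6, -0.3, 7.3]
gripper_width: 0.0416
```

Emit:
carry_out(commands="0 0 0 0 0 0;0 0 0 0 0 0;0 0 0 0 0 0;0 0 0 0 0 0;0 0 0 0 0 0;0 0 0.02 0 0 0;0 0 0.06 0 0 0;0 0 0.1 0 0 0;0 0 0.11 0 0 0;0 0 0.11 0 0 0", grip=0)

```text
clock: 22.1
ee_pos: [0.6412, 0.0595, 0.1445]
tcp_rot: [2.404, 2.011, 0.012]
contact_force: [0.5, 0.7, 0.2]
gripper_width: 0.0937
```

```bash
python3 look.py heat_sink .037 w12 .009
```

```text
tcp [0.6412 0.0595 0.1445] toolx deg 79.8 tilt [ 0.01 -0.   -1.  ] q7 1.11 t 22.1
wrist heat_sink 0.69 [637.5  59.2] [42. 47.] 79.8 [258. 182. 312. 240.]
wrist heat_sink 0.58 [512.  -13.9] [94. 88.] 79.8 [ 78.   0. 221. 130.]
heat_sink 0.9 [286. 206.] [0.6399 0.0623]
```

Emit:
carry_out(commands="-0.278 0.2125 0.02 0 0 -1.0;-0.278 0.2125 0.02 0 0 -1.0;-0.278 0.2125 0.02 0 0 -1.0;-0.278 0.2125 0.02 0 0 -1.0;-0.278 0.2125 0.02 0 0 -1.0;-0.278 0.2125 0.02 0 0 -1.0;-0.278 0.2125 0.02 0 0 -1.0;-0.278 0.2125 0.02 0 0 -1.0;-0.278 0.2125 0.02 0 0 -1.0;-0.278 0.2125 0.02 0 0 -1.0;-0.278 0.2125 0.02 0 0 -1.0;-0.278 0.2125 0.02 0 0 -1.0")

```text
clock: 23.25
ee_pos: [0.361, 0.271, 0.159]
tcp_rot: [3.077, 0.614, -0.001]
contact_force: [0.8, -0.6, 0.4]
gripper_width: 0.0942
```

```bash
python3 look.py rotary_control .02 w13
```

```text
tcp [0.361 0.271 0.159] toolx deg 22.6 tilt [ 0.    -0.004 -1.   ] q7 -0.39 t 23.25
wrist rotary_control 0.91 [328.2 347.3] [39. 38.] 22.5 [261.  87. 304. 140.]
wrist rotary_control 0.83 [360.7 272.4] [40. 42.] 22.5 [263. 181. 307. 232.]
rotary_control 0.95 [284. 203.] [0.3608 0.2699]
rotary_control 0.66 [284. 110.] [0.3275 0.3502]
```

View pics/w13.png

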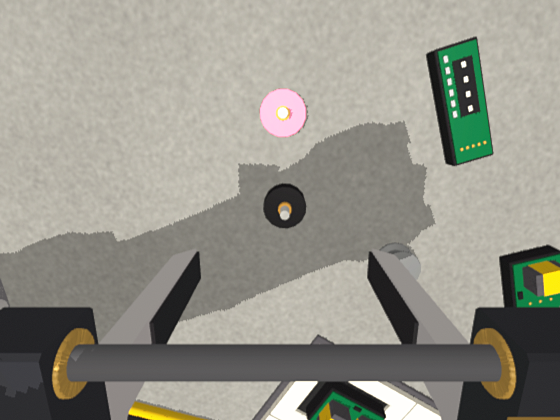

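Emit:
carry_out(commands="0 0.001 -0.04 0 0 0;0 0.001 -0.08 0 0 0;0 0.001 -0.115 0 0 0;0 0.001 -0.132 0 0 0;0 0.001 -0.139 0 0 0;0 0.001 -0.139 0 0 0;0 0.001 -0.139 0 0 0")

```text
clock: 23.98
ee_pos: [0.3621, 0.2717, 0.0208]
tcp_rot: [3.078, 0.61, -0.0]
contact_force: [0.6, -0.8, 0.8]
gripper_width: 0.0942
```

Emit:
carry_out(commands="0 0 0 0 0 0;0 0 0 0 0 0;0 0 0 0 0 0;0 0 0 0 0 0;0 0 0 0 0 0;0 0 0 0 0 0;0 0 0 0 0 0;0 0 0 0 0 0;0 0 0 0 0 0;0 0 0 0 0 0", grip=1)

```text
clock: 24.82
ee_pos: [0.3621, 0.2717, 0.0208]
tcp_rot: [3.078, 0.61, -0.0]
contact_force: [-0.2, -0.8, 0.7]
gripper_width: 0.0383
```

Emit:
carry_out(commands="0 0 0.02 0 0 0;0 0 0.05 0 0 0;0 0 0.08 0 0 0;0 0 0.1 0 0 0;0 0 0.1 0 0 0;0 0 0.1 0 0 0")

```text
clock: 25.32
ee_pos: [0.3625, 0.2719, 0.1214]
tcp_rot: [3.078, 0.61, 0.003]
contact_force: [0.0, -0.9, -2.0]
gripper_width: 0.0379
```

```bash
python3 look.py rotary_control .12 w14 .1
```

```text
tcp [0.3625 0.2719 0.1214] toolx deg 22.4 tilt [ 0.002 -0.003 -1.   ] q7 -0.42 t 25.32
wrist rotary_control 0.94 [329.1 346.2] [25. 25.] 48.7 [250.  84. 310. 141.]
wrist rotary_control 0.64 [361.2 273.7] [38. 46.] 22.3 [250. 224. 321. 310.]
rotary_control 0.79 [282. 112.] [0.3302 0.3474]
rotary_control 0.6 [286. 258.] [0.3634 0.272 ]
```

View pics/w14.png

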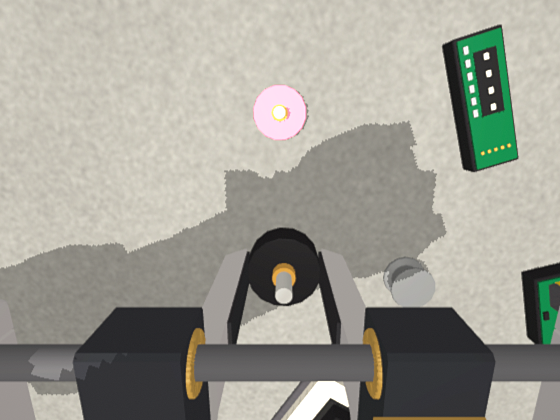

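Emit:
carry_out(commands="0.257 -0.312 0.02 0 0 1.0;0.257 -0.312 0.02 0 0 1.0;0.257 -0.312 0.02 0 0 1.0;0.257 -0.312 0.02 0 0 1.0;0.257 -0.312 0.02 0 0 1.0;0.257 -0.312 0.02 0 0 1.0;0.257 -0.312 0.02 0 0 1.0;0.257 -0.312 0.02 0 0 1.0;0.257 -0.312 0.02 0 0 1.0;0.257 -0.312 0.02 0 0 1.0;0.257 -0.312 0.02 0 0 1.0;0.257 -0.312 0.02 0 0 1.0")

```text
clock: 26.47
ee_pos: [0.6208, -0.0476, 0.138]
tcp_rot: [2.414, 2.002, -0.002]
contact_force: [-0.7, -0.8, -1.5]
gripper_width: 0.038
```

Emit:
carry_out(commands="-0.001 0.0076 0 0 0 0;-0.001 0.0076 -0.03 0 0 0;-0.001 0.0076 -0.06 0 0 0;-0.001 0.0076 -0.07 0 0 0;-0.001 0.0076 -0.07 0 0 0;-0.001 0.0076 -0.07 0 0 0")

```text
clock: 26.97
ee_pos: [0.6196, -0.0392, 0.0681]
tcp_rot: [2.414, 2.003, -0.003]
contact_force: [0.6, 0.3, 0.2]
gripper_width: 0.0381
```

```bash
python3 look.py rotary_control .068 w15 .048
```

```text
tcp [ 0.6196 -0.0392  0.0681] toolx deg 79.4 tilt [ 0.002 -0.005 -1.   ] q7 1.24 t 26.97
wrist rotary_control 0.9 [616.1 -39.2] [38. 45.] 79.4 [250. 224. 319. 307.]
rotary_control 0.6 [286. 257.] [ 0.6188 -0.0382]
```

View pics/w15.png

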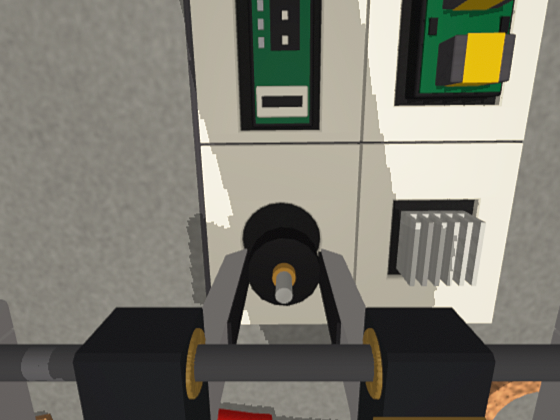

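Emit:
carry_out(commands="0 -0.001 -0.015 0 0 0;0 -0.001 -0.025 0 0 0;0 -0.001 -0.031 0 0 0;0 -0.001 -0.035 0 0 0;0 -0.001 -0.037 0 0 0;0 -0.001 -0.038 0 0 0;0 -0.001 -0.0385 0 0 0;0 -0.001 -0.0385 0 0 0")

```text
clock: 27.78
ee_pos: [0.6208, -0.0408, 0.0313]
tcp_rot: [2.413, 2.001, 0.001]
contact_force: [-0.8, 1.2, -0.6]
gripper_width: 0.0382
```

Emit:
carry_out(commands="0 0 -0.0007 0 0 0;0 0 -0.0012 0 0 0;0 0 -0.0012 0 0 0")

```text
clock: 28.03
ee_pos: [0.6208, -0.0408, 0.0302]
tcp_rot: [2.412, 2.001, 0.001]
contact_force: [0.5, -0.1, -1.2]
gripper_width: 0.0382
```

Emit:
carry_out(commands="0 0 -0.0005 0 0 0;0 0 -0.001 0 0 0;0 0 -0.001 0 0 0")

```text
clock: 28.28
ee_pos: [0.621, -0.0408, 0.0298]
tcp_rot: [2.412, 2.001, 0.001]
contact_force: [-4.4, 0.1, 10.2]
gripper_width: 0.0381
```

Emit:
carry_out(commands="0 0 0 0 0 0;0 0 0 0 0 0;0 0 0 0 0 0;0 0 0 0 0 0;0 0 0 0 0 0;0 0 0.02 0 0 0;0 0 0.06 0 0 0;0 0 0.1 0 0 0;0 0 0.14 0 0 0;0 0 0.17 0 0 0;0 0 0.17 0 0 0", grip=0)

```text
clock: 29.2
ee_pos: [0.6235, -0.0407, 0.2065]
tcp_rot: [2.408, 1.997, 0.011]
contact_force: [0.6, -0.6, -0.3]
gripper_width: 0.094
```

```bash
python3 look.py rotary_control .029 w16 .009; python3 - <<'E'
from h import *
s=env.read_state();C=cam("wrist",s)
for t,z in [("heat_sink",.037),("power_board",.029),("display_board",.029)]: rects("wrist",t,z,C,1)
im=env.read_camera("side");C=cam("side");b=np.hstack([cv2.resize(im[180:290,160:330],(510,330),interpolation=cv2.INTER_CUBIC)]);cv2.imwrite("pics/side1.png",b)
for t,z in [("bare_display_board",.02),("bare_power_board",.02)]: rects("side",t,z,C,1)
E
```

```text
tcp [ 0.6235 -0.0407  0.2065] toolx deg 79.3 tilt [ 0.014 -0.006 -1.   ] q7 1.29 t 29.2
wrist rotary_control 0.71 [619.3 -40.4] [39. 42.] 79.3 [265. 170. 302. 214.]
wrist rotary_control 0.52 [502.3 -20.9] [ 98. 108.] 79.4 [224.   1. 337. 131.]
rotary_control 0.59 [282. 188.] [ 0.6188 -0.0422]
wrist heat_sink 0.69 [631.1  54.3] [47. 45.] 79.4 [359. 171. 410. 216.]
wrist power_board 0.74 [509.1  76.3] [52. 72.] 79.2 [359.  10. 424. 100.]
wrist display_board 0.63 [494.  -18.6] [34. 97.] 80.1 [262.   0. 303. 117.]
side bare_display_board 0.64 [466.9 420. ] [ 38. 106.] 38.8 [225. 363. 264. 419.]
side bare_power_board 0.91 [620.8 298.1] [51. 85.] 38.4 [167. 298. 201. 337.]
```

View pics/side1.png

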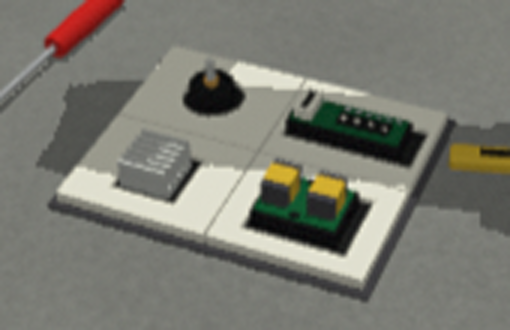

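All four parts sit flat and upright in their pockets: rotary control upper left, heat sink lower left, display board upper right, power board lower right. The bare boards haven't moved. Handing in.

```bash
python3 -c "
from workcell import env; print(env.hand_in())"
```

```text
the job is handed in; nothing more can be done
None
```

The job is handed in, with all four parts in their own pockets at about 29 s on the robot's clock; the hand-in returned no verdict. I gripped each part across its sides, lowered it until the wrist force showed contact with the pocket floor (7 to 35 N), then released it and withdrew.

- **Position:** looks taken just after each release put every part within about 2 mm of its pocket centre; the limit is 14 mm. The final side view shows all four flat and upright.
- **Unfinished boards:** they measure within about 1 mm of where they started, as seen by the side camera.
- **Disagreement:** in the last wrist picture, the heat sink and power board read 5 to 8 mm off centre. They were at the edge of that picture, seen at an angle, and the power board was cut down in its outline. The closer looks from directly above put them within 2 mm, so I trusted those.
- **Oddity:** the gripper read 38 mm on the 40 mm rotary control, but it was held straight and landed centred.

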